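Unbolt the hatch of the test enclosure

TASK

Unbolt the hatch of the test enclosure: with one fingertip press the spring catch plate down and keep it down while the other fingertip pushes the bolt's upright tab fully back, out of the hatch. Then let go so that the catch springs back up and locks the bolt in its drawn-back position. Push only: do not grip the tab, and leave the loose things on and beside the enclosure as they are.

Things in the scene. Friction and masses are not known exactly. Their poses are not given: they have to be found in the camera images.
- enclosure: sheet-metal test enclosure fixed to the bench, dark sides, 124 (its x) x 230 mm (its y), flat light-grey deck 50 mm above the bench. Origin: centre of its underside. z up; +y is the way the bolt draws back; its -x side faces the robot. On the deck: the bolt, a flat bar along y at x = +28 mm, and the catch plate, long in y, at x = -37 mm. Beside the tab the deck is clear from y = -46 to +35 mm.
- staple (a point): centre of the dark steel staple on the hatch that the bolt's nose sits in, 11 mm above the deck, at enclosure x +28, y -72 mm. The hatch is the deck's end beyond y = -60 mm. Other low parts on the deck: straps over the bolt at y = -52 mm (11 mm high) and +72 mm (16 mm high), and the catch's two bearing blocks, 18 mm high, at x = 0, y = -54 and +52 mm.
- catch_pad (a point): centre of the top of the catch's press plate: ribbed dark steel, 26 mm wide (enclosure x) and 84 mm long (y, -49 to +35 mm), top 23 mm above the deck. It rocks about a shaft along y at x = 0, its centre going down up to 9 mm; springs up when let go; 3 N to start, 6.5 N fully down. A finger can slide along it while holding it down. The rocker's other end is a tongue that blocks the bolt's teeth.
- bolt_tab (a point): on the bolt's upright steel tab: 24 mm wide (enclosure x, +16 to +40 mm), 8 mm thick (y), rounded top 36 mm above the deck. The point is midway across its -y face (the one to push, towards enclosure +y), 26 mm above the deck, and moves with the bolt; 65 mm in enclosure x from the middle of the catch plate. The flat bar below it has its top 7 mm above the deck.
- bolt (a joint): how far the bolt is drawn back, m: 0 to 0.0015 bolted (start), stop at 0.029. About 2 N of friction with the catch down; does not spring back. With the catch up it is blocked in one of three notches: bolted, half-way (0.0115 to 0.0135; the catch falls in if let up too soon) and drawn back (0.0235 to the stop).
- catch (a joint): angle of the catch, rad: 0 up (spring-held, start), 0.24 fully down; the bolt is free above about 0.13 (plate centre down 5 mm)
- battery: nine-volt battery, 27 x 52 x 18 mm, standing loose on the hatch; origin at the centre of its underside; a bystander, not to be disturbed
- ferrite: black clip-on ferrite, 24 x 36 x 23 mm, loose on the deck near its +y end; origin at the centre of its underside; a bystander, not to be disturbed
- coil: small wire-wound coil former, 25 mm across and 30 mm high, standing loose on the bench behind the enclosure; origin at the centre of its underside; a bystander, not to be disturbed

How it is judged:
By the outcome, as a careful person would: the job done as asked, in the order asked, and still so for the second after the job is handed in, with the robot touching nothing.
It also fails if it takes over 32 s, if anything falls off the work surface, if the arm or the gripper's body presses on something with over 40 N, if the wrist force passes 120 N, or if a joint passes its speed limit or range.

ROBOT

A 6-joint arm with a two-finger parallel gripper is mounted at the origin on a cart in front of the work surface, level with it; the furniture and walls round the work are solid. World frame = base frame: x ahead of the robot, y to its left, z up, the work surface at z = 0. Lengths are in m, angles in rad, forces in N, time in s.
With the tool pointing down it reaches from about 0.25 to 0.725 m from the base axis. Payload 4 kg.
Tool frame: the origin (TCP) lies midway between the tips of the shut fingers; the grasp point (between the pads) lies 19 mm behind it; z points along the fingers, y is the line along which they close (so a half turn about z gives the same grasp; the last joint's range is limited). The gripper opens to 85 mm and grips with 20 to 120 N. Pads are 22 mm wide; open, the fingers measure 114 mm over their backs; the gripper's body (76 mm by 85 mm) begins 54 mm behind the grasp point. The pads swing forward as they close: fully open they stand 13 mm farther back than shut.
Start: joints at [-1.17, 0.241, 0.005, 1.335, 0, 1.571], TCP at [0.195, -0.46, 0.231] pointing down, gripper open.
Joint ranges: [-2.72, 2.72], [-1.05, 1.87], [-1.09, 1.28], [-1.99, 2.15], [-1.42, 1.44], [-3.14, 3.14]. Speed limits (rad/s): [2.79, 2.79, 3.14, 3.14, 3.14, 3.14].

INTERFACE

Orientations are given as a unit quaternion [x, y, z, w].
In Python, from workcell import monitor, vision, job gives the robot as it stands.
- The arm moves only by the tool move_arm, never from a script. Its argument "moves" is a list that holds one entry, the list of rows, each a list of 5 numbers: the shift along the world's x, y, z in m, then the turn about the world's z in degrees, then the opening in per cent of the stroke, from 0 (shut) to 100 (fully open). In form: [[[x, y, z, turn, gripper], ...]]. A call has 1 to 5 rows; each row is the pose to reach, as a shift and turn from the pose commanded when the call began; what a row does not reach only later rows make up. A row lasts 1/8 s, in which the tool goes at most 62.5 mm and 10.7 degrees, less where a joint would pass 70% of its speed; a pose out of reach is approached as far as the arm can. A call with a gripper value outside its range is refused whole. The fingers move at their own pace and stop on an object; the grip force is fixed at half the most. Time passes only in rows, so rows that repeat a pose let the fingers close. It gives the time, the measured TCP pose, the force, the opening and the grip force at its end, in the units of the state.
- monitor.get_obs(): the state, without advancing time (a new reading comes with each control period).
- vision.camera(name): name is "scene" or "top" or "wrist"; returns a dict with "color" (384x512x3 uint8, red, green, blue), "camera_matrix" (3x3 intrinsics, pixels), "k1" (the pictures are not rectified: a ray, as slopes to the right and down, at radius r is drawn at 1 + k1 r^2 times it, then the intrinsics apply), "eye" and "attitude" of the camera in the world; the wrist camera has in their place "hand_eye" (4x4, takes a point from camera to tool coordinates, whose origin is the TCP and whose axes are the flange's). Camera axes: x right, y up, looking along -z (the intrinsics and any distortion apply to the point x, -y, -z); pixel columns grow to the right and rows downward; lengths in m; the calibration is good to about 2 mm. A picture is of the moment at which its call begins: read the wrist's pose just before it. There is no depth.
- job.job_done(): hands the job in; it is judged then, once.
The state is a dict: "clock": time; "joint_pos": joint angles; "joint_vel": joint speeds; "tau": joint torques, N m; "eef_pos": TCP position; "tool_rot": TCP orientation; "ft_force": force on the tool from outside, world axes, zero at the start; "ft_torque": the same for the moment, N m; "grip_width": finger opening in m; "grasp_force": force on a finger pad.
Only numpy, scipy, OpenCV 4.12 (cv2) and the standard library are available. Lean on these libraries where they do the work, as an engineer would, in place of code of your own. Each camera call takes 0.05 s, during which the arm holds its last target. There are 200 camera calls.

## Working session

There is one attempt and no reset: what is moved stays moved. The work goes in short steps, Python scripts to look and compute and a tool call to move; the robot and the scene stay as the last step left them, time stands still between calls to the robot, and variables do not carry over. Pictures are saved under pics/ and viewed, at most 10 in all, crops included, and the job is handed in when it is done.

Besides the shell and the picture viewer there is one more tool, called after "Emit:" as name(argument=value, ...), one argument or row to a line, values as JSON. move_arm: Moves the arm, as the interface text tells. Its arguments: {"type":"object","properties":{"moves":{"type":"array","items":{"type":"array","items":{"type":"array","items":{"type":"number"}}}}},"required":["moves"]}

```bash
mkdir -p pics; ls; python3 - <<'E'
from workcell import monitor, vision
import cv2
o=monitor.get_obs(); print({k:o[k] for k in('clock','eef_pos','tool_rot','grip_width','ft_force')})
for n in('scene','top'):
    c=vision.camera(n); cv2.imwrite(f'pics/{n}1.png',c['color'][:,:,::-1]); print(n,c['camera_matrix'],c['k1'],c['eye'],c['attitude'])
c=vision.camera('wrist');print(c['hand_eye'])
E
```

```text
pics
{'clock': 0.0, 'eef_pos': array([ 0.19483605, -0.45977849,  0.23041425]), 'tool_rot': array([ 9.79985637e-01,  1.99065438e-01, -1.99046317e-04, -1.03078866e-03]), 'grip_width': 0.0850612947208486, 'ft_force': array([-0.17802336,  0.18648414, -0.25614739])}
scene [[441.74718661   0.         249.93445738]
 [  0.         441.74718661 186.00150729]
 [  0.           0.           1.        ]] -0.045148322255880155 [ 0.35418823 -0.29965012  0.75131368] [ 0.29937464 -0.08134918 -0.23518     0.9211121 ]
top [[481.71360005   0.         252.28440633]
 [  0.         481.71360005 192.24960005]
 [  0.           0.           1.        ]] -0.05268548892755335 [0.57866754 0.16997905 0.94375754] [ 0.01314618 -0.03164898 -0.70117676  0.71216337]
[[ 9.63657288e-04  9.54307095e-01  2.98826104e-01  7.54319660e-02]
 [ 9.99999455e-01 -1.03961760e-03  9.52316154e-05  1.10447690e-04]
 [ 4.01545084e-04  2.98825849e-01 -9.54307576e-01 -1.43397142e-01]
 [ 0.00000000e+00  0.00000000e+00  0.00000000e+00  1.00000000e+00]]
```

View pics/top1.png

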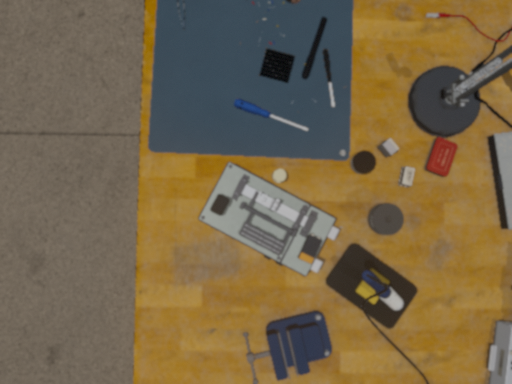

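View pics/scene1.png

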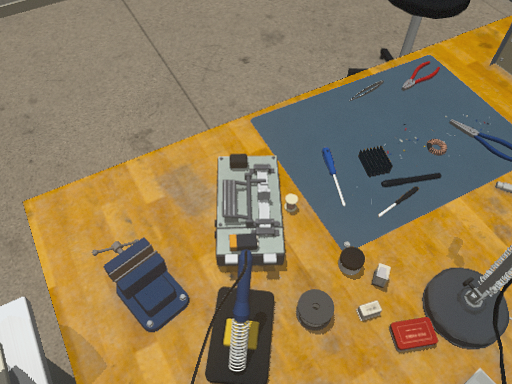

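```bash
python3 - <<'E'
import cv2
a=cv2.imread('pics/top1.png')[155:280,190:345]; cv2.imwrite('pics/t2.png',cv2.resize(a,None,fx=4.8,fy=4.8,interpolation=cv2.INTER_CUBIC))
a=cv2.imread('pics/scene1.png')[145:275,205:305]; cv2.imwrite('pics/s2.png',cv2.resize(a,None,fx=4.5,fy=4.5,interpolation=cv2.INTER_CUBIC))
E
```

```text
(no output)
```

View pics/t2.png

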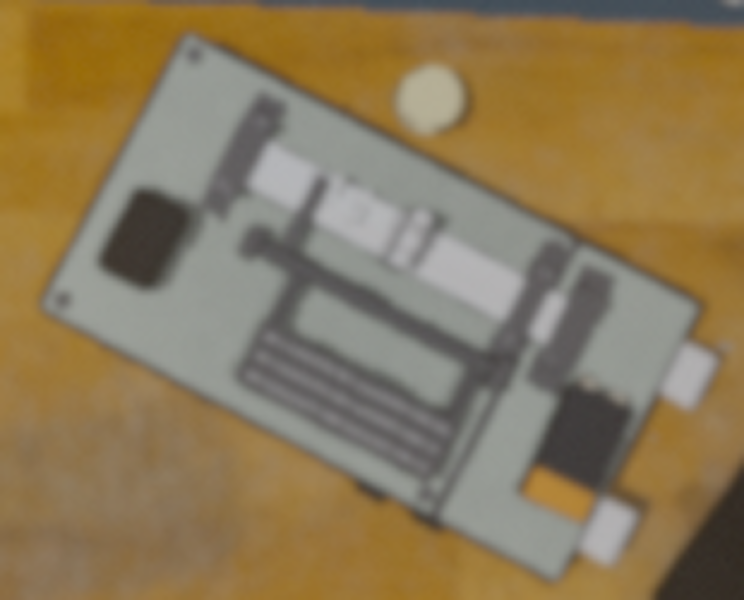

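View pics/s2.png

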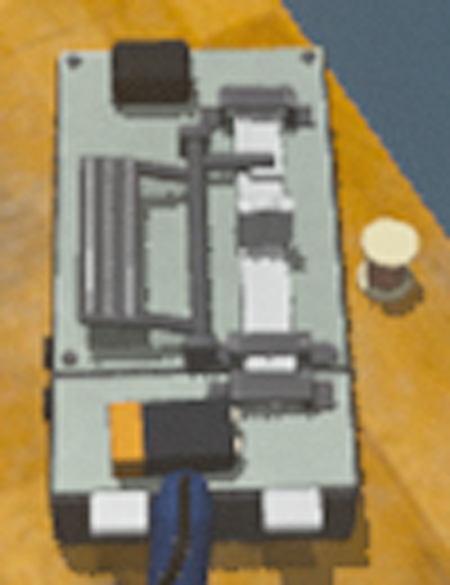

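```bash
cat > h.py <<'E'
import numpy as np, cv2
from scipy.spatial.transform import Rotation as R
from scipy.optimize import least_squares
def proj(c,P,T=None):
    P=np.atleast_2d(P)
    if T is None: p=(P-c['eye'])@R.from_quat(c['attitude']).as_matrix()
    else:
        M=np.linalg.inv(T@c['hand_eye']); p=P@M[:3,:3].T+M[:3,3]
    s=np.c_[p[:,0]/-p[:,2],p[:,1]/p[:,2]]
    s=s*(1+c['k1']*(s**2).sum(1))[:,None]
    K=c['camera_matrix']; return s*[K[0,0],K[1,1]]+K[:2,2]
def enc(q,P):
    a=q[2]; P=np.atleast_2d(P).astype(float)
    return np.c_[q[0]+P[:,0]*np.cos(a)-P[:,1]*np.sin(a), q[1]+P[:,0]*np.sin(a)+P[:,1]*np.cos(a), P[:,2]]
E
python3 - <<'E'
from h import *
from workcell import vision
t=vision.camera('top'); s=vision.camera('scene')
C=np.array([[.062,.115,.05],[-.062,.115,.05],[-.062,-.115,.05],[.062,-.115,.05]])
pt=(np.array([[190,35],[42,305],[555,578],[703,303]])+.5)/4.8-.5+[190,155]
ps=(np.array([[322,50],[58,52],[52,492],[357,488]])+.5)/4.5-.5+[205,145]
for w in((1,0),(0,1),(1,1)):
    f=lambda q:np.r_[w[0]*(proj(t,enc(q,C))-pt).ravel(),w[1]*(proj(s,enc(q,C))-ps).ravel()]
    r=least_squares(f,[.5,.15,-.5]); print(w,r.x,np.degrees(r.x[2]),r.fun.round(1))
q=r.x; np.save('q.npy',q)
for n,p in dict(tab=[.028,0,.076],pad=[-.037,-.007,.073],pt=[.028,-.072,.061]).items(): print(n,enc(q,p),(proj(t,enc(q,p))-[190,155])*4.8,(proj(s,enc(q,p))-[205,145])*4.5)
E
```

```text
(1, 0) [ 0.58802127  0.11841988 -0.47330216] -27.118216127741626 [-0.8 -2.2 -1.6  0.3  1.3  1.9  1.2 -0.1  0.  -0.  -0.  -0.  -0.   0.
  0.  -0. ]
(0, 1) [ 0.58733261  0.11717207 -0.47538156] -27.237357119907397 [-0.  -0.  -0.   0.   0.   0.   0.   0.   0.6 -1.5 -0.5 -1.  -1.2  1.1
  1.1  0.5]
(1, 1) [ 0.5877364   0.11791734 -0.47427916] -27.174194141781246 [-0.5 -2.  -1.4  0.4  1.5  2.1  1.4  0.1  0.6 -1.8 -0.5 -1.3 -1.1  0.7
  1.1  0.1]
tab [[0.61264582 0.10512981 0.076     ]] [[411.16039342 237.06840301]] [[262.79873856 211.98782827]]
pad [[0.5516235  0.12858778 0.073     ]] [[346.2886253  398.74783407]] [[106.91058341 232.76039292]]
pt [[0.57976362 0.04107702 0.061     ]] [[574.20973267 327.01236977]] [[269.86913756 379.80588784]]
```

Emit:
move_arm(
  moves=[
    [[0,0,0.06,0,62],[0.02,0.03,0.1,8,62],[0.05,0.08,0.11,16,62],[0.085,0.13,0.11,24,62],[0.12,0.18,0.11,32,62]],
  ],
)

```text
clock: 0.88
eef_pos: [0.3158, -0.279, 0.3416]
tool_rot: [0.886, 0.463, 0.0, 0.0]
ft_force: [1.7, -0.6, 0.5]
grip_width: 0.053
grasp_force: 0.0
```

Emit:
move_arm(
  moves=[
    [[0.033,0.05,0,5,62],[0.066,0.1,0,7.8,62],[0.1,0.15,0,7.8,62],[0.133,0.2,0,7.8,62],[0.166,0.25,0,7.8,62]],
  ],
)

```text
clock: 1.5
eef_pos: [0.4819, -0.0286, 0.3414]
tool_rot: [0.854, 0.521, 0.0, 0.0]
ft_force: [0.3, -0.9, 0.5]
grip_width: 0.053
grasp_force: 0.0
```

Emit:
move_arm(
  moves=[
    [[0.033,0.05,0,0,62],[0.066,0.1,-0.03,0,62],[0.093,0.13,-0.08,0,62],[0.093,0.13,-0.12,0,62],[0.093,0.13,-0.12,0,62]],
  ],
)

```text
clock: 2.12
eef_pos: [0.5711, 0.0998, 0.2166]
tool_rot: [0.853, 0.521, -0.005, -0.002]
ft_force: [-0.5, -0.4, 0.2]
grip_width: 0.0532
grasp_force: 0.0
```

```bash
python3 - <<'E'
from h import *
from workcell import vision,monitor
o=monitor.get_obs(); c=vision.camera('wrist'); np.savez('w1.npz',p=o['eef_pos'],r=o['tool_rot'])
print(o['clock'],o['eef_pos'],o['grip_width'],o['ft_force'])
T=np.eye(4);T[:3,:3]=R.from_quat(o['tool_rot']).as_matrix();T[:3,3]=o['eef_pos'];print(T[:3,:3].round(3))
q=np.load('q.npy')
im=c['color'][:,:,::-1].copy(); cv2.imwrite('pics/w1raw.png',im)
b=cv2.resize(im,None,fx=1.5,fy=1.5,interpolation=cv2.INTER_CUBIC)
P=[[.062,.115,.05],[-.062,.115,.05],[-.062,-.115,.05],[.062,-.115,.05],[.016,0,.076],[.04,0,.076],[-.05,-.049,.073],[-.024,-.049,.073],[-.024,.035,.073],[-.05,.035,.073],[-.062,-.06,.05],[.062,-.06,.05]]
for u in proj(c,enc(q,P),T): cv2.drawMarker(b,tuple(np.round(u*1.5).astype(int).tolist()),(0,0,255),0,10,1); print(u.round(1))
cv2.imwrite('pics/w1.png',b)
E
```

```text
2.125 [0.57112447 0.09976758 0.21663646] 0.05318099583733054 [-0.5471211  -0.35777048  0.20296421]
[[ 0.457  0.89  -0.01 ]
 [ 0.89  -0.457 -0.002]
 [-0.006 -0.008 -1.   ]]
[333.8  26.2]
[202.9  26.3]
[214.1 243.2]
[318.4 243.7]
[283.8 151.7]
[308.3 151.8]
[219.2 197.4]
[244.1 197.5]
[242.8 114.8]
[215.6 114.7]
[211.9 199.7]
[321.5 200.2]
```

View pics/w1.png

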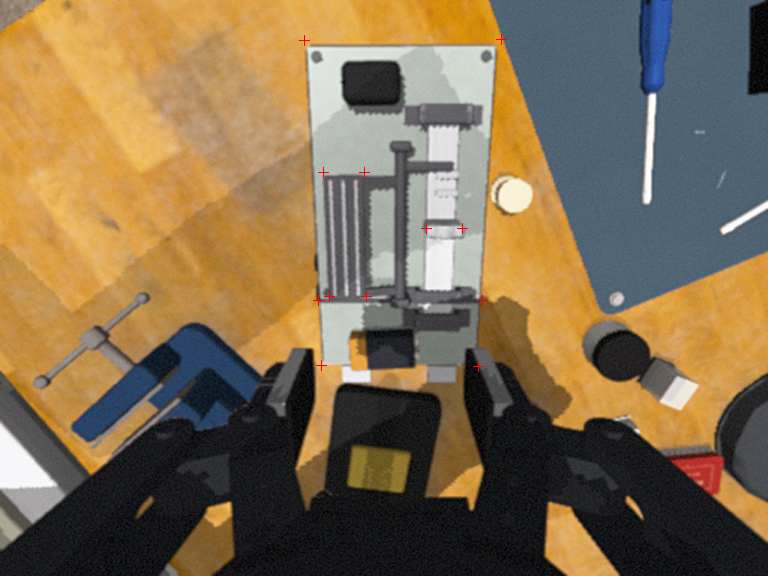

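Emit:
move_arm(
  moves=[
    [[-0.001,-0.002,-0.05,0,60],[-0.001,-0.002,-0.1,0,60],[-0.001,-0.002,-0.126,0,60],[-0.001,-0.002,-0.126,0,60],[-0.001,-0.002,-0.126,0,60]],
  ],
)

```text
clock: 2.8
eef_pos: [0.5754, 0.0976, 0.0986]
tool_rot: [0.854, 0.52, 0.003, 0.001]
ft_force: [0.6, -1.1, 0.3]
grip_width: 0.0513
grasp_force: 0.0
```

```bash
python3 - <<'E'
from h import *
from workcell import vision,monitor
o=monitor.get_obs(); print(o['eef_pos'],o['tool_rot'],o['grip_width'],o['ft_force'])
a=vision.camera('wrist')['color'][:,:,::-1]; cv2.imwrite('pics/w2.png',cv2.resize(a,None,fx=1.5,fy=1.5,interpolation=cv2.INTER_CUBIC))
E
```

```text
[0.57537039 0.09755363 0.09861718] [0.85391726 0.52040163 0.00253411 0.001018  ] 0.05127421769978491 [ 0.55431598 -1.07626549  0.31258147]
```

View pics/w2.png

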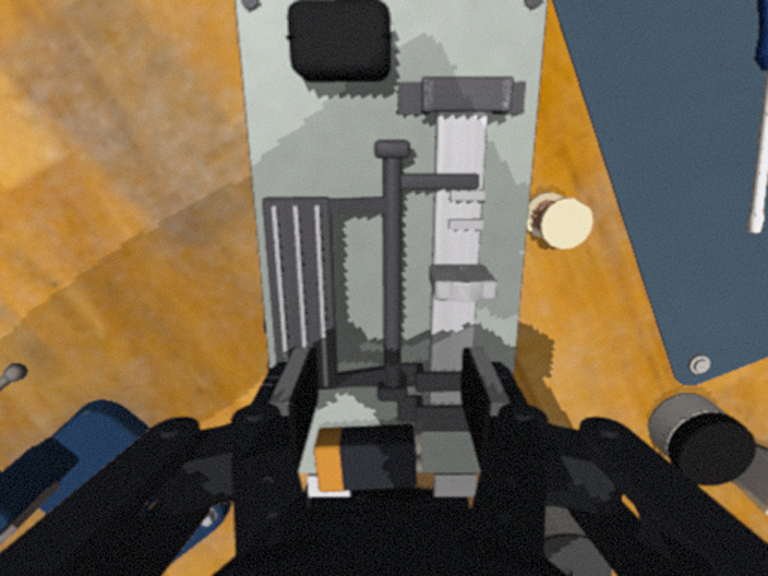

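```bash
python3 - <<'E'
from h import *
from workcell import vision,monitor
o=monitor.get_obs(); print(o['eef_pos'],o['tool_rot'])
c=vision.camera('wrist')
T=np.eye(4);T[:3,:3]=R.from_quat([0.85391726,0.52040163,0.00253411,0.001018]).as_matrix();T[:3,3]=[0.57537039,0.09755363,0.09861718]
q=np.load('q.npy')
P=lambda t:[[-.05,.035,.073],[-.024,.035,.073],[.016,t,.085],[.04,t,.085],[-.024,-.049,.073]]
m=(np.array([[264,200],[330,199],[436,297],[495,297],[328,386]])+.5)/1.5-.5
print((proj(c,enc(q,P(-.004)),T)*1.5).round(0))
f=lambda v:np.r_[(proj(c,enc(v[:3],P(v[3])),T)-m).ravel(),(v[2]-q[2])*300]
r=least_squares(f,[*q,-.004]); print(q,r.x,r.fun.round(1))
# tool position in enclosure frame, fingertips z guess
for Q in(q,r.x):
    a=Q[2]; d=np.array(o['eef_pos'])[:2]-Q[:2]; print('tcp in enc',np.array([[np.cos(a),np.sin(a)],[-np.sin(a),np.cos(a)]])@d)
for zz in(0,-.006,-.012):
    tip=[[x,y,zz,1] for y in(-.0257,.0257) for x in(-.011,.011)]
    print(zz,(proj(c,(T@np.array(tip).T).T[:,:3],T)*1.5).round(0).tolist())
E
```

```text
[0.57543454 0.09766521 0.09866181] [0.85386701 0.52048307 0.00270718 0.00108176]
[[263. 193.]
 [331. 193.]
 [436. 299.]
 [499. 299.]
 [339. 387.]]
[ 0.5877364   0.11791734 -0.47427916] [ 0.5856828   0.11673252 -0.47961069 -0.00088135] [-2.2 -1.7 -0.9 -0.9 -2.  -0.1  0.6  0.1  5.1  3.5 -1.6]
tcp in enc [-0.00169491 -0.02363497]
tcp in enc [-0.00029369 -0.02164493]
0 [[321.0, 389.0], [318.0, 335.0], [459.0, 389.0], [462.0, 335.0]]
-0.006 [[319.0, 398.0], [316.0, 342.0], [461.0, 398.0], [465.0, 342.0]]
-0.012 [[316.0, 408.0], [313.0, 350.0], [464.0, 408.0], [468.0, 350.0]]
```

Emit:
move_arm(
  moves=[
    [[-0.002,0.001,-0.01,0,60],[-0.002,0.001,-0.02,0,60],[-0.002,0.001,-0.03,0,60],[-0.002,0.001,-0.03,0,60],[-0.002,0.001,-0.03,0,60]],
  ],
)

```text
clock: 3.52
eef_pos: [0.5702, 0.0989, 0.0653]
tool_rot: [0.854, 0.521, -0.001, -0.001]
ft_force: [-3.3, 0.8, 4.8]
grip_width: 0.0508
grasp_force: 2.6
```

Emit:
move_arm(
  moves=[
    [[0,0,-0.003,0,60],[0,0,-0.003,0,60],[0,0,-0.003,0,60]],
  ],
)

```text
clock: 3.9
eef_pos: [0.57, 0.0991, 0.0627]
tool_rot: [0.854, 0.521, -0.001, -0.001]
ft_force: [-4.6, 0.6, 5.8]
grip_width: 0.0513
grasp_force: 3.3
```

Emit:
move_arm(
  moves=[
    [[0,0,-0.003,0,60],[0,0,-0.003,0,60],[0,0,-0.003,0,60]],
  ],
)

```text
clock: 4.28
eef_pos: [0.57, 0.0992, 0.0608]
tool_rot: [0.854, 0.521, -0.0, -0.001]
ft_force: [-5.7, 1.1, 12.7]
grip_width: 0.0512
grasp_force: 6.5
```

Emit:
move_arm(
  moves=[
    [[0.0023,0.0044,0,0,60],[0.0046,0.0089,0,0,60],[0.0069,0.0133,0,0,60],[0.0091,0.0178,0,0,60],[0.0091,0.0178,0,0,60]],
  ],
)

```text
clock: 4.9
eef_pos: [0.578, 0.1126, 0.061]
tool_rot: [0.854, 0.52, -0.004, 0.002]
ft_force: [-8.6, -10.5, 16.6]
grip_width: 0.0512
grasp_force: 9.2
```

Emit:
move_arm(
  moves=[
    [[0.0023,0.0044,0,0,60],[0.0046,0.0089,0,0,60],[0.0055,0.0107,0,0,60],[0.0055,0.0107,0,0,60],[0.0055,0.0107,0,0,60]],
  ],
)

```text
clock: 5.52
eef_pos: [0.5834, 0.1231, 0.061]
tool_rot: [0.854, 0.52, -0.003, 0.002]
ft_force: [-8.9, -10.0, 16.6]
grip_width: 0.051
grasp_force: 9.2
```

```bash
python3 - <<'E'
from h import *
from workcell import vision,monitor
o=monitor.get_obs(); Q=np.load('q.npy');a=Q[2]; d=np.array(o['eef_pos'])[:2]-Q[:2]; M=np.array([[np.cos(a),np.sin(a)],[-np.sin(a),np.cos(a)]]); print('tcp in enc',M@d,'F',M@o['ft_force'][:2])
a=vision.camera('wrist')['color'][:,:,::-1]; cv2.imwrite('pics/w3.png',cv2.resize(a,None,fx=1.5,fy=1.5,interpolation=cv2.INTER_CUBIC))
E
```

```text
tcp in enc [-0.00621412  0.00264366] F [ -3.31306115 -12.98574825]
```

View pics/w3.png

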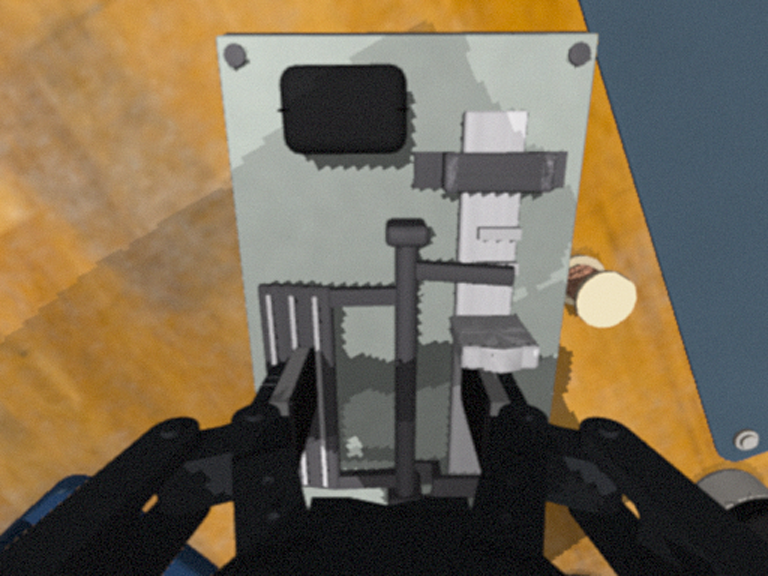

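Emit:
move_arm(
  moves=[
    [[0.0018,0.0036,0,0,60],[0.0037,0.0071,0,0,60],[0.0037,0.0071,0,0,60],[0.0037,0.0071,0,0,60]],
  ],
)

```text
clock: 6.08
eef_pos: [0.5871, 0.1303, 0.061]
tool_rot: [0.854, 0.52, -0.003, 0.002]
ft_force: [-9.0, -9.9, 16.8]
grip_width: 0.0514
grasp_force: 8.7
```

Emit:
move_arm(
  moves=[
    [[0.0009,0.0018,0,0,60],[0.0009,0.0018,0,0,60],[0.0009,0.0018,0,0,60]],
  ],
)

```text
clock: 6.45
eef_pos: [0.5881, 0.1321, 0.061]
tool_rot: [0.854, 0.52, -0.003, 0.002]
ft_force: [-8.5, -10.2, 16.6]
grip_width: 0.0507
grasp_force: 8.9
```

Emit:
move_arm(
  moves=[
    [[0.0009,0.0018,0,0,60],[0.0009,0.0018,0,0,60],[0.0009,0.0018,0,0,60]],
  ],
)

```text
clock: 6.82
eef_pos: [0.5884, 0.1327, 0.0609]
tool_rot: [0.854, 0.52, -0.004, 0.003]
ft_force: [-9.9, -13.6, 18.5]
grip_width: 0.0513
grasp_force: 11.1
```

Emit:
move_arm(
  moves=[
    [[-0.0012,-0.0023,0,0,60],[-0.0012,-0.0023,0.012,0,60],[-0.0012,-0.0023,0.03,0,60],[-0.0012,-0.0023,0.07,0,60],[-0.0012,-0.0023,0.12,0,60]],
  ],
)

```text
clock: 7.45
eef_pos: [0.5892, 0.135, 0.1788]
tool_rot: [0.854, 0.521, -0.002, -0.0]
ft_force: [0.4, -0.3, 0.9]
grip_width: 0.0511
grasp_force: 0.0
```

Emit:
move_arm(
  moves=[
    [[-0.01,-0.02,0.04,0,60],[-0.02,-0.04,0.06,0,60],[-0.02,-0.04,0.06,0,60],[-0.02,-0.04,0.06,0,60]],
  ],
)

```text
clock: 7.95
eef_pos: [0.5693, 0.0952, 0.2376]
tool_rot: [0.854, 0.521, -0.001, -0.001]
ft_force: [0.4, 0.2, -0.2]
grip_width: 0.0514
grasp_force: 0.0
```

```bash
python3 - <<'E'
from h import *
from workcell import vision,monitor
o=monitor.get_obs(); print(o['clock'],o['eef_pos'],o['ft_force'],abs(o['joint_vel']).max())
T=np.eye(4);T[:3,:3]=R.from_quat(o['tool_rot']).as_matrix();T[:3,3]=o['eef_pos']
c=vision.camera('wrist'); a=c['color'][:,:,::-1]; q=np.load('q.npy')
u=proj(c,enc(q,[0,0,.06]),T)[0]; x,y=(u-[80,80]).astype(int); x,y=max(x,0),max(y,0)
b=cv2.resize(a[y:y+150,x:x+200],None,fx=4,fy=4,interpolation=cv2.INTER_CUBIC)
for t in(.0195,.0255): print(((proj(c,enc(q,[[.016,t,.085],[.04,t,.085]]),T)-[x,y])*4).round(0))
cv2.imwrite('pics/w4.png',b)
E
```

```text
7.95 [0.56930807 0.09523588 0.23756437] [ 0.38561857  0.21215547 -0.19566133] 0.016908956679335323
[[388. 260.]
 [484. 260.]]
[[389. 235.]
 [486. 235.]]
```

View pics/w4.png

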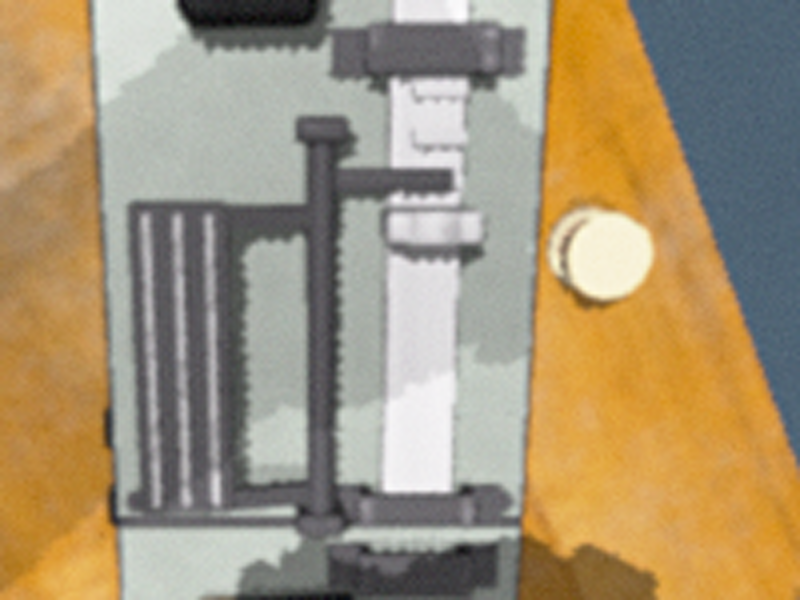

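```bash
python3 - <<'E'
from h import *
from workcell import vision,monitor
from scipy.optimize import brentq
q=np.load('q.npy'); w=np.load('w1.npz'); o=monitor.get_obs(); c=vision.camera('wrist')
def TT(p,r):
    T=np.eye(4);T[:3,:3]=R.from_quat(r).as_matrix();T[:3,3]=p; return T
T1=TT(w['p'],w['r']);T2=TT(o['eef_pos'],o['tool_rot'])
u=proj(c,enc(q,[0,0,.06]),T2)[0]; x,y=(u-[80,80]).astype(int); x,y=max(x,0),max(y,0)
for z,T,r in((.085,T1,236/1.5),(.085,T2,245/4+y),(.0,T1,0)):
    if r: print('tab y',brentq(lambda t:proj(c,enc(q,[.028,t,z]),T)[0,1]-r,-.1,.1))
# strap/seam reference row now, at -60 seam and plate ends
print('seam y now',brentq(lambda t:proj(c,enc(q,[0,t,.05]),T2)[0,1]-(520/4+y),-.2,.1),'w1',brentq(lambda t:proj(c,enc(q,[0,t,.05]),T1)[0,1]-300/1.5,-.2,.1))
for h,xx in((0,0),(.009,.0)):
    print('plate h',h,((proj(c,enc(q,[[-.05,.035,.073-h*50/37],[-.024,.035,.073-h*24/37],[-.05,-.049,.073-h*50/37],[-.024,-.049,.073-h*24/37]]),T2)-[x,y])*4).round(0).tolist())
E
```

```text
tab y -0.0037362642995062275
tab y 0.023286408388928016
seam y now -0.05992919796758265 w1 -0.06006280299730968
plate h 0 [[129.0, 194.0], [231.0, 194.0], [142.0, 508.0], [236.0, 508.0]]
plate h 0.009 [[136.0, 192.0], [232.0, 193.0], [148.0, 495.0], [237.0, 502.0]]
```

```bash
python3 -c "
from workcell import job; print(job.job_done())"
```

```text
the job is handed in; nothing more can be done
None
```

The job is handed in. I held the catch down and pushed the bolt back to its stop, about 27 mm by camera measurement, and on release the catch sprang up over the drawn-back notch. The arm is clear of the enclosure, and I saw no sign of anything loose having moved. No verdict came back on hand-in.

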